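# Clamp a device can in the checking fixture and lock the cam lever

## Task

Clamp the titanium device can for checking: swing the red-knobbed cam lever all the way over to free the blue sliding jaw, then slide the jaw gently along until the can lies squarely against the brass fixed stop and the gap behind the orange sprung pad is about half closed, never squeezing it shut. Then swing the lever fully back to lock the jaw, leave the can clamped and let go, without disturbing the jar, the vial or the tweezers.

Things in the scene. Friction and masses are not known exactly. Their poses are not given: they have to be found in the camera images.
- fixture: Clamping fixture fixed to the bench; origin at the centre of its underside, on the bench top; z up. Grey base 90 (x) by 270 (y) by 14 mm high. The jaw slides along its y axis on a steel rail 24 mm wide, top at 42 mm (y -30 to 135). At the -y end a black nest block, 70 (x) by 103 mm (y -135 to -32), flat top at 43 mm, bears the brass stop.
- anvil: Brass fixed stop on the nest, 56 (x) by 25 (y) by 20 mm high; axes parallel to the fixture's; origin at the centre of its underside, at (0, -117.5, 43) mm in the fixture frame. Its face towards the can is 12.5 mm to +y of its origin (fixture y = -105 mm).
- can: Loose titanium can, 40 g, lying flat on the nest, first 3 to 10 mm short of the stop and up to 0.1 rad askew. Metal body 40 (x) by 50 (y) by 9 mm high, clear header on its +x side. Origin at mid-length in y, on the underside; flat ends 25 mm to either side along y. Against the stop its origin is at fixture y = -80 mm. Force pressing it to the stop must stay under 20 N.
- jaw (a joint): Travel of the blue sliding jaw, m: 0 = far from the stop, grows to 0.090 towards the stop (along fixture -y). Drags with about 10 N when free and stays where left; braked when the lever is locked. Its front face is at fixture y = 0.035 - value. With the can against the stop the pad first presses at about 0.076, is half closed at 0.080 and shut at 0.084.
- jaw_grip (a point): Point to grip the jaw, in the middle of the upright black fin on top of it, 95 mm above the bench; axes parallel to the fixture's. The fin is 22 (x) by 14 (y) mm, from 45 to 110 mm above the bench; free on both y sides, its centre 54 mm to +y of the lever and 82 mm behind the jaw's front face; it moves with the jaw.
- pad (a joint): How far the orange sprung pad is pressed in, m: 0 = out (a gap of 8 mm shows between pad and jaw face), 0.008 = squeezed shut. Spring about 0.35 N per mm, much weaker than the jaw's drag. Half closed = 0.004; anything from 0.0015 to 0.0068 is accepted.
- pad_face (a point): Centre of the orange pad's front face, towards the can, 51.5 mm above the bench; pad 40 (x) by 6 (y) by 14 mm high.
- cam_lever (a joint): Angle of the cam lever, rad: 0 = locked, lever leaning 45 degrees from upright to the fixture's -x; 0.8 = upright; 1.6 = fully over, leaning 45 degrees to +x, jaw free. The cam starts to brake below about 1.0. Stays where it is left; the knob needs about 2 N to swing while free and up to about 10 N near locked.
- lever_knob (a point): Centre of the red ball knob (20 mm diameter) at the lever's end, 70 mm from the hinge; the bar is 10 mm thick. Knob height 105 mm at either end of the swing, 126 mm upright. It can be pinched, or pushed from the side with closed fingers, following its arc about the hinge (a level push tends to jam).
- lever_hinge (a point): Hinge of the lever, on the fixture's centre line (x = 0), 56 mm above the bench, axis along the fixture's y, 28 mm behind the jaw's front face; moves with the jaw; axes parallel to the fixture's.
- jar: Frosted glass jar with steel lid, 60 mm diameter, 66 mm high, standing 125 mm or more beyond the fixture's centre line on its +x side; leave alone. Origin at the centre of its underside.
- vial: Yellow plastic vial with white cap, 34 mm diameter, 62 mm high, standing on the fixture's +x side; leave alone. Origin at the centre of its underside.
- tweezers: Steel tweezers lying flat, 110 mm long along their y, 9 mm high, on the fixture's -x side (robot side); leave alone. Origin at mid-length on the underside.
Not all that is in view belongs to the job. Of the things like the can, leave any that is black, green or pink; of the rest the smaller one is meant.

How it is judged:
By the outcome, as a careful person would: the job done as asked, in the order asked, and still so for the second after the job is handed in, with the robot touching nothing.
It also fails if it takes over 69 s, if anything falls off the work surface, if the arm or the gripper's body presses on something with over 40 N, if the wrist force passes 120 N, or if a joint passes its speed limit or range.

## Robot

A 7-joint arm with a two-finger parallel gripper is mounted at the origin on the work surface. World frame = base frame: x ahead of the robot, y to its left, z up, the work surface at z = 0. Lengths are in m, angles in rad, forces in N, time in s.
With the tool pointing down it reaches from about 0.4 to 0.85 m from the base axis. Payload 4.5 kg.
Tool frame: the origin (TCP) lies at the very end of the fingers, on their centre line; the grasp point (between the pads) lies 19 mm behind it (r.grip_point_offset is the distance from the TCP to the grasp point, in m); z points along the fingers, y is the line along which they close (so a half turn about z gives the same grasp; the last joint's range is limited). The gripper opens to 88 mm and grips with 3 to 60 N. Pads are 18 mm wide; open, the fingers measure 123 mm over their backs; the gripper's body (75 mm by 187 mm) begins 45 mm behind the grasp point.
Start: joints at [1.324, 0.689, -0.195, 1.565, 0.157, 0.902, -0.215], TCP at [0.173, -0.601, 0.239] pointing down, gripper open.
Joint ranges: [-3.01, 3.01], [-0.46, 2.08], [-1.47, 1.51], [0.13, 2.56], [-1, 4.14], [0.04, 2.09], [-2.66, 2.66]. Speed limits (rad/s): [2.57, 2.57, 3.14, 3.14, 3.14, 3.14, 3.14].

## Interface

Orientations are given as [roll, pitch, yaw] about the fixed x, y, z axes, in that order (R = Rz(yaw) Ry(pitch) Rx(roll)).
In Python, from bench import r gives the robot as it stands.
- The arm moves only by the tool drive_tool, never from a script. Its argument "moves" is one flat list of numbers, 5 for each row, row after row: the shift along the world's x, y, z in cm, then the turn about the world's z in rad, then the opening in per cent of the stroke, from 0 (shut) to 100 (fully open). A call has 1 to 8 rows; each row is the pose to reach, as a shift and turn from the pose commanded when the call began; what a row does not reach only later rows make up. A row lasts 1/10 s, in which the tool goes at most 50 mm and 8.59 degrees, less where a joint would pass 70% of its speed; a pose out of reach is approached as far as the arm can. A call with a gripper value outside its range is refused whole. The fingers move at their own pace and stop on an object; the grip force is fixed at half the most. Time passes only in rows, so rows that repeat a pose let the fingers close. It gives the time, the measured TCP pose, the force, the opening and the grip force at its end, in the units of the state.
- r.get_state(): the state, without advancing time (a new reading comes with each control period).
- r.camera(name): name is "scene" or "top"; returns a dict with "frame" (384x512x3 uint8, red, green, blue), "depth" (384x512 float32, m along the optical axis (not along the pixel's ray), 0 where there is no reading), "fx", "fy", "cx", "cy" (pixels), "T" (4x4, takes a point from camera to world coordinates). Camera axes: x right, y down, z forward; pixel columns grow to the right and rows downward; lengths in m; the calibration is good to about 2 mm. A picture is of the moment at which its call begins.
- r.job_done(): hands the job in; it is judged then, once.
The state is a dict: "t": time; "joint_pos": joint angles; "joint_vel": joint speeds; "joint_efforts": joint torques, N m; "tcp_pos": TCP position; "orientation": TCP orientation; "ft_force": force on the tool from outside, world axes, zero at the start; "torque": the same for the moment, N m; "gripper_width": finger opening in m; "grasp_force": force on a finger pad.
Only numpy, scipy, OpenCV 4.12 (cv2) and the standard library are available. Lean on these libraries where they do the work, as an engineer would, in place of code of your own. Each camera call takes 0.05 s, during which the arm holds its last target. There are 200 camera calls.

## Working session

There is one attempt and no reset: what is moved stays moved. The work goes in short steps, Python scripts to look and compute and a tool call to move; the robot and the scene stay as the last step left them, time stands still between calls to the robot, and variables do not carry over. Pictures are saved under pics/ and viewed, at most 10 in all, crops included, and the job is handed in when it is done.

Besides the shell and the picture viewer there is one more tool, called after "Call:" as name(argument=value, ...), one argument or row to a line, values as JSON. drive_tool: Moves the arm, as the interface text tells. Its arguments: {"type":"object","properties":{"moves":{"type":"array","items":{"type":"number"}}},"required":["moves"]}

```bash
mkdir -p pics
cat > h.py <<'E'
from bench import r
import numpy as np, cv2
def snap(n,out=None,crop=None,k=1):
    c=r.camera(n); np.savez(f'{n}.npz',**{a:c[a] for a in c})
    f=c['frame'][:,:,::-1]
    if crop: f=f[crop[1]:crop[3],crop[0]:crop[2]]
    if out: cv2.imwrite('pics/'+out,cv2.resize(f,None,fx=k,fy=k,interpolation=cv2.INTER_CUBIC))
    return c
def pt(c,u,v,z=None):
    d=float(c['depth'][int(v),int(u)]); T=c['T']
    ray=np.array([(u-c['cx'])/c['fx'],(v-c['cy'])/c['fy'],1])
    if z is not None:
        w=T[:3,:3]@ray; d=(z-T[2,3])/w[2]
    return T[:3,:3]@(ray*d)+T[:3,3]
E
python3 -c "
from h import *
for n in ('top','scene'):
    c=snap(n,n+'0.png',k=1.55)
    print(c['T'].round(3).tolist(),c['fx'])
s=r.get_state();print(s['t'],s['tcp_pos'],s['orientation'],s['gripper_width'])
"
```

```text
[[0.006, -0.994, 0.111, 0.493], [-0.999, -0.001, 0.037, -0.06], [-0.037, -0.111, -0.993, 0.78], [0.0, 0.0, 0.0, 1.0]] 352.4466950535172
[[-0.645, 0.529, -0.551, 1.186], [0.764, 0.454, -0.459, 0.501], [0.007, -0.717, -0.697, 0.892], [0.0, 0.0, 0.0, 1.0]] 498.22614421089276
0.1 [ 0.17301343 -0.60000876  0.23801532] [-3.14001417e+00  1.11202681e-04  2.80820147e-01] 0.08829568617151433
```

View pics/top0.png

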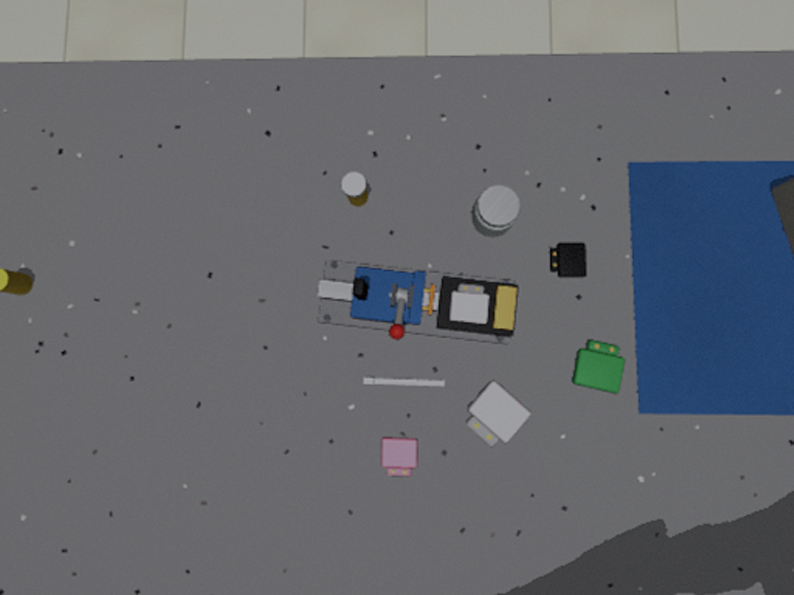

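View pics/scene0.png

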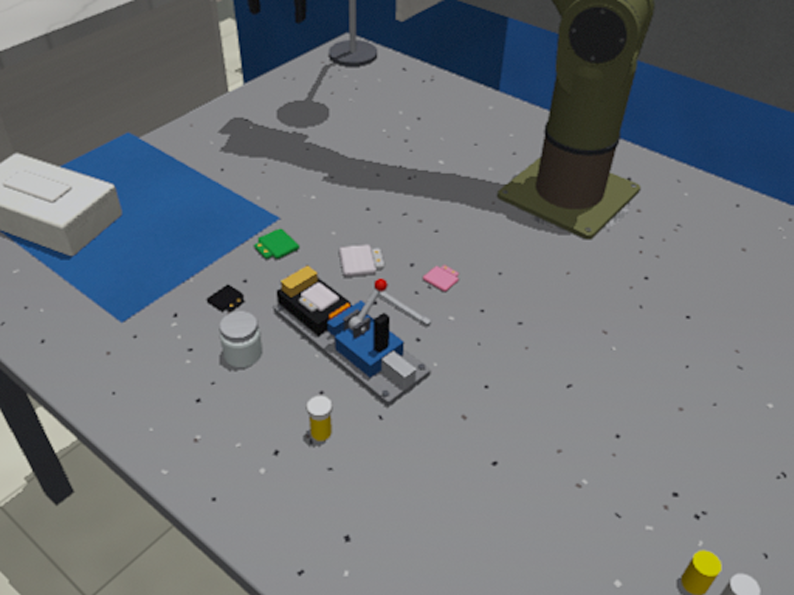

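The top view shows the fixture at about (320–518, 262–343). The red knob is at (397,331), the fin at (360,289), the brass stop at (506,308) and the can at (469,307). The tweezers lie at about (405,381), the vial at (354,185) and the jar at (497,208). I'll enlarge it to measure.

```bash
python3 -c "
from h import *
c=snap('top','crop1.png',(200,160,345,230),5.5)
c=snap('scene','crop2.png',(170,165,285,265),6)
"
```

```text
(no output)
```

View pics/crop1.png

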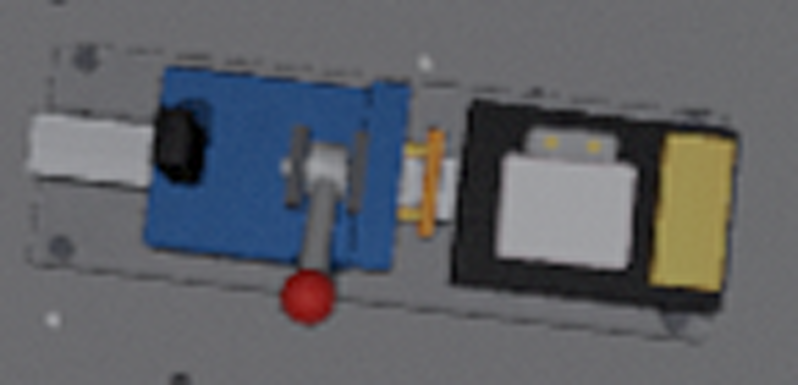

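View pics/crop2.png

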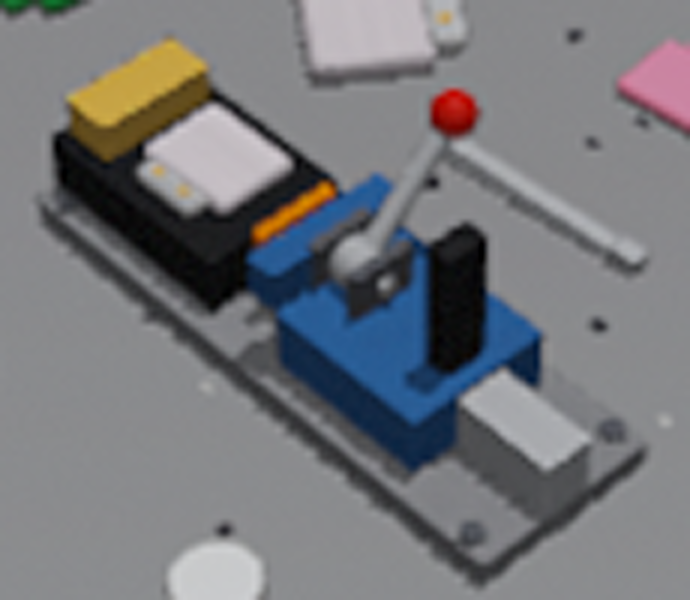

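The close-ups show the knob at (308,297) in crop 1. The nest corners are at (472,100), (738,128), (720,312) and (451,283), and the fin top is around (180,150). The can is short of the stop and slightly askew.

```bash
cat > m.py <<'E'
from h import *
c=dict(np.load('top.npz'))
P=lambda x,y,z:pt(c,200+(x+.5)/5.5-.5,160+(y+.5)/5.5-.5,z)
n=np.array([P(x,y,.043) for x,y in[(472,100),(738,128),(720,312),(451,283)]])
print('nest',n.round(4).tolist(),np.linalg.norm(n-np.roll(n,-1,0),axis=1))
a=np.array([P(x,y,.063) for x,y in[(666,133),(735,137),(720,290),(651,287)]]);print('anv',a.mean(0),np.linalg.norm(a-np.roll(a,-1,0),axis=1))
dy=(n[0]-n[1]+n[3]-n[2]);yaw=np.arctan2(-dy[0],dy[1]);print('yaw',yaw)
R=np.array([[np.cos(yaw),-np.sin(yaw)],[np.sin(yaw),np.cos(yaw)]])
o=n.mean(0)[:2]-R@[0,-.0835];print('origin',o, 'from anvil',a.mean(0)[:2]-R@[0,-.1175])
F=lambda p:R.T@(p[:2]-o)
for nm,x,y,z in[('knob',308,297,.105),('base1',60,47,.014),('base2',30,263,.014),('railendT',33,115,.042),('railendB',28,175,.042),('fintop',172,145,.11),('jawfrontT',410,85,.06),('jawfrontB',390,270,.06),('can',503,153,.052),('can',637,167,.052),('can',630,268,.052),('can',497,255,.052)]:
    p=P(x,y,z);print(nm,p.round(4),F(p).round(4))
k=P(308,297,.105); print('depth pts',pt(c,200+308/5.5,160+297/5.5),pt(c,200+172/5.5,160+145/5.5),[pt(c,200+385/5.5,160+y/5.5)[2].round(4) for y in (100,240)])
s=dict(np.load('scene.npz'))
Q=lambda x,y,z=None:pt(s,170+x/6,165+y/6,z)
for nm,x,y,z in[('knob',454,112,.105),('fintop',458,240,.11)]:
    p=Q(x,y,z);print('S',nm,p,F(p),Q(x,y))
E
python3 m.py
```

```text
nest [[0.6042, -0.1005, 0.043], [0.5935, -0.2014, 0.043], [0.5235, -0.1933, 0.043], [0.5341, -0.0923, 0.043]] [0.10147529 0.07040168 0.10161545 0.07061645]
anv [ 0.55971091 -0.18052881  0.063     ] [0.02539043 0.05699499 0.0251698  0.05743583]
yaw -0.10527102283658099
origin [ 0.57261448 -0.06385895] from anvil [ 0.57205742 -0.06367928]
knob [ 0.5256 -0.0399  0.105 ] [-0.0492  0.0189]
base1 [0.6302 0.0632 0.014 ] [0.0439 0.1324]
base2 [0.5431 0.0735 0.014 ] [-0.0438  0.1335]
railendT [0.5985 0.0687 0.042 ] [0.0119 0.1345]
railendB [0.5752 0.0701 0.042 ] [-0.0115  0.1335]
fintop [0.5783 0.0077 0.11  ] [-0.0019  0.0718]
jawfrontT [ 0.6074 -0.0764  0.06  ] [ 0.0359 -0.0089]
jawfrontB [ 0.5379 -0.069   0.06  ] [-0.034  -0.0087]
can [ 0.5827 -0.1116  0.052 ] [ 0.015  -0.0464]
can [ 0.5774 -0.1618  0.052 ] [ 0.0151 -0.0969]
can [ 0.5395 -0.1586  0.052 ] [-0.023  -0.0977]
can [ 0.5442 -0.1091  0.052 ] [-0.0235 -0.048 ]
depth pts [ 0.5244715  -0.04092568  0.11342848] [0.57743472 0.0068938  0.11044148] [np.float64(0.0638), np.float64(0.0648)]
S knob [ 0.52622264 -0.03726897  0.105     ] [-0.04892902  0.02156808] [ 0.53292841 -0.03179976  0.11300037]
S fintop [0.58278314 0.01181053 0.11      ] [0.00216126 0.07631907] [0.58238591 0.0114885  0.10948495]
```

Fixture origin is about (0.5723, -0.0637) with yaw -0.105, and the sizes and heights agree with the given ones. The knob is at (0.5255, -0.0387, 0.105) and the jaw value is about 0.043. My plan is to pinch the knob with the fingers closing along fixture y, then travel above it.

Call:
drive_tool(
  moves=[2.2, 3.5, 0, -0.05, 45, 4.4, 7, 0, -0.1, 45, 8.8, 14, 0, -0.15, 45, 13.2, 21, 0, -0.2, 45, 17.6, 28, 0, -0.25, 45, 22, 35, 0, -0.3, 45, 26.4, 42, 0, -0.35, 45, 30, 47.8, 0, -0.386, 45],
)

```text
t: 1.0
tcp_pos: [0.3776, -0.2747, 0.2388]
orientation: [3.141, -0.0, -0.107]
ft_force: [0.4, -0.7, -0.0]
gripper_width: 0.0398
grasp_force: 0.0
```

Call:
drive_tool(
  moves=[2.5, 4, 0, 0, 45, 4.2, 6.7, 0, 0, 45, 5.2, 8.3, 0, 0, 45, 5.2, 8.3, 0, 0, 45, 5.2, 8.3, 0, 0, 45, 5.2, 8.3, 0, 0, 45],
)

```text
t: 1.6
tcp_pos: [0.4279, -0.195, 0.2387]
orientation: [3.141, 0.001, -0.108]
ft_force: [1.1, -0.3, 0.5]
gripper_width: 0.0395
grasp_force: 0.0
```

Call:
drive_tool(
  moves=[1.6, 2.6, 0, 0, 45, 3.2, 5.2, 0, 0, 45, 4.8, 7.8, 0, 0, 45, 6.4, 10.4, 0, 0, 45, 8, 13, 0, 0, 45, 9.2, 14.8, 0, 0, 45, 9.76, 15.63, 0, 0, 45, 9.76, 15.63, 0, 0, 45],
)

```text
t: 2.4
tcp_pos: [0.5266, -0.0374, 0.2386]
orientation: [3.141, -0.0, -0.105]
ft_force: [-0.4, -0.3, 0.3]
gripper_width: 0.0396
grasp_force: 0.0
```

Call:
drive_tool(
  moves=[0, 0, -1, 0, 45, 0, 0, -3, 0, 45, 0, 0, -5, 0, 45, 0, 0, -7, 0, 45, 0, 0, -8, 0, 45, 0, 0, -8.5, 0, 45, 0, 0, -8.5, 0, 45, 0, 0, -8.5, 0, 45],
)

```text
t: 3.2
tcp_pos: [0.5267, -0.0376, 0.1543]
orientation: [3.141, -0.001, -0.106]
ft_force: [0.2, 0.2, 0.3]
gripper_width: 0.0399
grasp_force: 0.0
```

```bash
python3 -c "
from h import *
snap('scene','s1.png',(150,110,300,250),4)
s=r.get_state();print(s['t'],s['tcp_pos'],s['orientation'],s['ft_force'])
"
```

```text
3.25 [ 0.52692983 -0.0374574   0.15447098] [ 3.14157064e+00 -1.54944333e-03 -1.05567208e-01] [-0.1022221  -0.87597988  0.90102304]
```

View pics/s1.png

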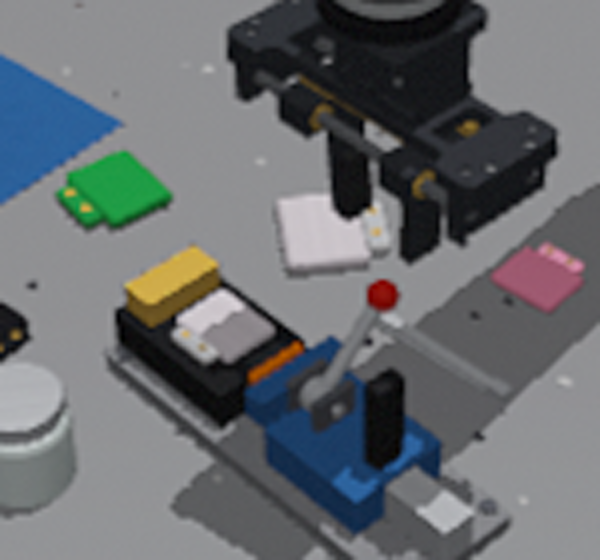

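The view shows the fingers straddling the knob at (382,295) along fixture y, one each side. Next I'll go down and pinch.

Call:
drive_tool(
  moves=[-0.1, -0.1, -1.2, 0, 45, -0.1, -0.1, -2.8, 0, 45, -0.1, -0.1, -4.4, 0, 45, -0.1, -0.1, -5.8, 0, 45, -0.1, -0.1, -6.6, 0, 45, -0.1, -0.1, -6.85, 0, 45, -0.1, -0.1, -6.85, 0, 45],
)

```text
t: 3.95
tcp_pos: [0.5257, -0.0382, 0.0855]
orientation: [3.142, -0.0, -0.105]
ft_force: [0.1, 0.1, 0.6]
gripper_width: 0.0396
grasp_force: 0.0
```

Call:
drive_tool(
  moves=[0, 0, 0, 0, 30, 0, 0, 0, 0, 24, 0, 0, 0, 0, 20, 0, 0, 0, 0, 16, 0, 0, 0, 0, 12, 0, 0, 0, 0, 10, 0, 0, 0, 0, 10, 0, 0, 0, 0, 10],
)

```text
t: 4.75
tcp_pos: [0.5254, -0.0381, 0.0854]
orientation: [-3.142, 0.0, -0.105]
ft_force: [-1.6, 1.8, 5.0]
gripper_width: 0.0175
grasp_force: 29.1
```

Call:
drive_tool(
  moves=[0.52, -0.05, 0.47, 0, 10, 1.07, -0.11, 0.89, 0, 10, 1.68, -0.18, 1.24, 0, 10, 2.31, -0.24, 1.54, 0, 10, 2.96, -0.31, 1.77, 0, 10, 3.64, -0.38, 1.93, 0, 10, 4.34, -0.46, 2.02, 0, 10, 5.02, -0.53, 2.05, 0, 10],
)

```text
t: 5.55
tcp_pos: [0.5762, -0.0438, 0.1057]
orientation: [3.141, -0.0, -0.105]
ft_force: [-3.1, -0.5, -3.4]
gripper_width: 0.0174
grasp_force: 29.8
```

```bash
python3 -c "
from h import *
snap('scene','s2.png',(150,110,300,250),4)
s=r.get_state();print(s['t'],s['tcp_pos'],s['gripper_width'],s['ft_force'],s['grasp_force'])
"
```

```text
5.6 [ 0.57750084 -0.04395355  0.10559675] 0.017293476400519325 [-2.12649226  0.18407174 -1.92963677] 29.678338319063187
```

View pics/s2.png

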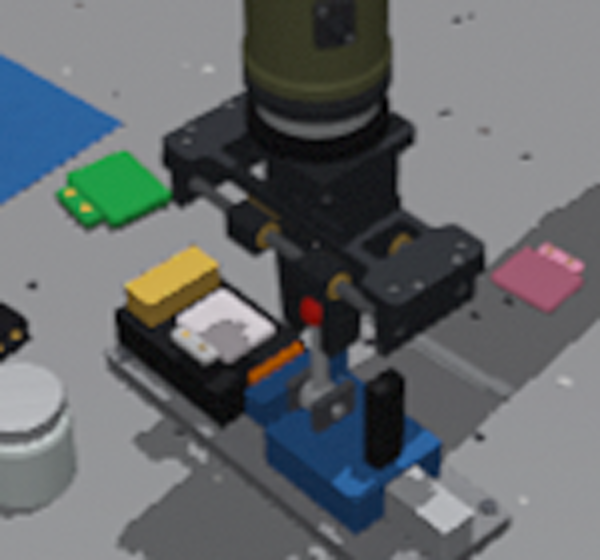

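The lever is upright with the knob held between the fingers at (312,310). I'll continue the arc.

Call:
drive_tool(
  moves=[0.7, -0.07, -0.05, 0, 10, 1.38, -0.15, -0.16, 0, 10, 2.06, -0.22, -0.34, 0, 10, 2.71, -0.29, -0.59, 0, 10, 3.33, -0.35, -0.91, 0, 10, 3.92, -0.42, -1.28, 0, 10, 4.47, -0.47, -1.71, 0, 10, 5.04, -0.53, -2.28, 0, 10],
)

```text
t: 6.4
tcp_pos: [0.6266, -0.0494, 0.0827]
orientation: [3.141, -0.0, -0.105]
ft_force: [-4.3, -1.8, 0.8]
gripper_width: 0.0161
grasp_force: 29.7
```

Call:
drive_tool(
  moves=[0, 0, 0, 0, 10, 0, 0, 0, 0, 10, 0, 0, 0, 0, 10],
)

```text
t: 6.7
tcp_pos: [0.6263, -0.0493, 0.083]
orientation: [3.141, -0.001, -0.105]
ft_force: [-2.0, -1.7, -1.5]
gripper_width: 0.0164
grasp_force: 29.9
```

```bash
python3 -c "
from h import *
s=r.get_state();p=s['tcp_pos'];print(s['t'],p,s['gripper_width'],s['ft_force'],s['grasp_force'])
R=np.array([[.9945,.1051],[-.1051,.9945]]);print(R.T@(p[:2]-[.5723,-.0637]))
"
```

```text
6.7 [ 0.62630197 -0.04925399  0.08300978] 0.016354888074204134 [-2.03495505 -1.70429286 -1.5335484 ] 29.915525196120143
[0.05218669 0.02004216]
```

Call:
drive_tool(
  moves=[0.1, -0.01, -0.1, 0, 10, 0.2, -0.02, -0.2, 0, 10, 0.2, -0.02, -0.2, 0, 10, 0.2, -0.02, -0.2, 0, 10],
)

```text
t: 7.1
tcp_pos: [0.6281, -0.0495, 0.0812]
orientation: [3.141, -0.0, -0.105]
ft_force: [-4.0, -3.3, 0.5]
gripper_width: 0.0165
grasp_force: 29.7
```

```bash
python3 -c "
from h import *
s=r.get_state();p=s['tcp_pos'];print(s['t'],p,s['gripper_width'],s['ft_force'],s['grasp_force'])
R=np.array([[.9945,.1051],[-.1051,.9945]]);print(R.T@(p[:2]-[.5723,-.0637]))
c=snap('scene','s3.png',(150,110,300,250),4)
snap('top')
h=cv2.cvtColor(c['frame'],cv2.COLOR_RGB2HSV);m=(h[...,1]>170)&((h[...,0]<4)|(h[...,0]>176))&(h[...,2]>90)
n,l,st,ce=cv2.connectedComponentsWithStats(m.astype('uint8'));print(st[1:],ce[1:])
"
```

```text
7.1 [ 0.62811993 -0.04945152  0.08115256] 0.016459634406478806 [-3.97739451 -3.26983087  0.51568361] 29.735748264938593
[0.05401541 0.02003679]
[[210 206   2   2   2]] [[210.5 206.5]]
```

View pics/s3.png

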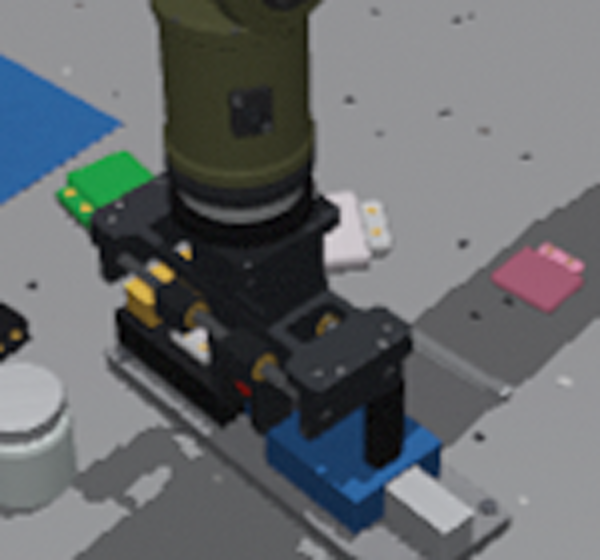

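Call:
drive_tool(
  moves=[0, 0, 0, 0, 25, 0, 0, 0, 0, 40, 0, 0, 0, 0, 45, 0, 0, 2, 0, 45, 0, 0, 5, 0, 45, 0, 0, 9, 0, 45, 0, 0, 12, 0, 45, 0, 0, 12, 0, 45],
)

```text
t: 8.0
tcp_pos: [0.6319, -0.0483, 0.206]
orientation: [-3.14, -0.011, -0.105]
ft_force: [0.6, 0.1, 0.5]
gripper_width: 0.0394
grasp_force: 0.0
```

Call:
drive_tool(
  moves=[-2, 1, 0, 0, 45, -6, 3, 0, 0, 45, -10, 6, 0, 0, 45, -14, 10, 0, 0, 45, -17, 13, 0, 0, 45, -17, 16, 0, 0, 45, -17, 16, 0, 0, 45, -17, 16, 0, 0, 45],
)

```text
t: 8.8
tcp_pos: [0.4582, 0.1119, 0.2007]
orientation: [-3.141, -0.001, -0.103]
ft_force: [0.0, -0.6, 0.1]
gripper_width: 0.0396
grasp_force: 0.0
```

```bash
cat >> h.py <<'E'
O=np.array([.5723,-.0637]);RF=np.array([[.9945,.1051],[-.1051,.9945]])
F=lambda p:RF.T@(np.asarray(p)[:2]-O)
def blob(c,lo,hi,z,box=None):
    h=cv2.cvtColor(c['frame'],cv2.COLOR_RGB2HSV)
    m=cv2.inRange(h,lo,hi)
    n,l,st,ce=cv2.connectedComponentsWithStats(m)
    for i in range(1,n):
        if st[i,4]>8:
            p=pt(c,*ce[i],z=z); print(st[i],ce[i].round(1),p.round(4),F(p).round(4))
E
python3 -c "
from h import *
s=r.get_state();print(s['t'],s['tcp_pos'])
for n in('scene','top'):
    c=snap(n); blob(c,(0,170,70),(5,255,255),.105); print('orange');blob(c,(8,200,120),(18,255,255),.0585)
snap('top','t4.png',(190,140,345,240),5)
"
```

```text
8.8 [0.45824996 0.11194475 0.20074007]
[209 200   8   8  55] [212.5 203.7] [ 0.6249 -0.0514  0.105 ] [0.051  0.0177]
orange
[216 195  10   7  26] [220.3 198.6] [ 0.5671 -0.0814  0.0585] [-0.0033 -0.0181]
[257 158  10   9  64] [261.6 162.4] [ 0.6251 -0.0511  0.105 ] [0.0512 0.0181]
orange
```

View pics/t4.png

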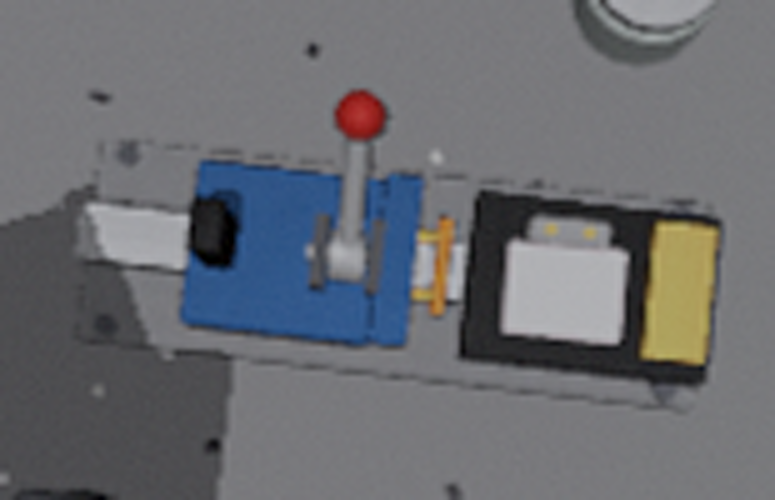

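The view shows the lever fully over, with the knob at (360,115), which is fixture x 0.051 as expected. The can is untouched. Next I'll measure the jaw-to-stop distance.

```bash
python3 -c "
from h import *
c=dict(np.load('top.npz'))
P=lambda x,y,z:F(pt(c,190+(x+.5)/5-.5,140+(y+.5)/5-.5,z))
for n,x,y,z in[('front',424,178,.064),('front',407,345,.064),('anvface',651,222,.063),('anvface',640,360,.063),('padfront',451,220,.0585),('padfront',440,314,.0585),('jawback',202,160,.064),('jawback',182,324,.064),('canfar',629,249,.052),('canfar',622,345,.052),('fintop',205,228,.11),('fintopL',190,228,.11),('fintopR',219,228,.11)]: print(n,P(x,y,z).round(4))
"
```

```text
front [ 0.0353 -0.0095]
front [-0.0336 -0.0098]
anvface [ 0.0271 -0.1033]
anvface [-0.0294 -0.104 ]
padfront [ 0.0199 -0.0224]
padfront [-0.0192 -0.0219]
jawback [0.0332 0.0822]
jawback [-0.035   0.0824]
canfar [ 0.0166 -0.0969]
canfar [-0.0233 -0.0976]
fintop [-0.0002  0.0723]
fintopL [-0.0008  0.0781]
fintopR [0.0004 0.067 ]
```

Call:
drive_tool(
  moves=[1.5, -1.3, 0, 0, 35, 4, -3.4, 0, 0, 35, 7, -5.9, 0, 0, 35, 10, -8.5, 0, 0, 35, 11.6, -9.9, 0, 0, 35, 12.17, -10.35, 0, 0, 35, 12.17, -10.35, 0, 0, 35, 12.17, -10.35, 0, 0, 35],
)

```text
t: 9.75
tcp_pos: [0.5785, 0.0084, 0.2007]
orientation: [-3.141, 0.002, -0.104]
ft_force: [0.2, 0.5, 0.3]
gripper_width: 0.0308
grasp_force: 0.0
```

```bash
python3 -c "
from h import *
s=r.get_state();print(s['t'],s['tcp_pos'],F(s['tcp_pos']),s['orientation'],s['gripper_width'])"
```

```text
9.75 [0.57851263 0.00835503 0.2006542 ] [-0.00139452  0.07231167] [-3.14101610e+00  1.77343748e-03 -1.04471443e-01] 0.03080949648246247
```

Call:
drive_tool(
  moves=[0.1, 0, -1.5, 0, 35, 0.1, 0, -4, 0, 35, 0.1, 0, -6.5, 0, 35, 0.1, 0, -9, 0, 35, 0.1, 0, -11, 0, 35, 0.1, 0, -12, 0, 35, 0.1, 0, -12.4, 0, 35, 0.1, 0, -12.4, 0, 35],
)

```text
t: 10.55
tcp_pos: [0.5805, 0.0081, 0.0771]
orientation: [-3.141, 0.0, -0.104]
ft_force: [0.7, 0.4, -1.1]
gripper_width: 0.031
grasp_force: 0.0
```

Call:
drive_tool(
  moves=[0, 0, 0, 0, 24, 0, 0, 0, 0, 18, 0, 0, 0, 0, 12, 0, 0, 0, 0, 8, 0, 0, 0, 0, 8, 0, 0, 0, 0, 8, 0, 0, 0, 0, 8],
)

```text
t: 11.25
tcp_pos: [0.5816, 0.0098, 0.0779]
orientation: [-3.139, -0.002, -0.104]
ft_force: [0.2, 5.5, 3.8]
gripper_width: 0.0138
grasp_force: 30.0
```

```bash
python3 -c "
from h import *
s=r.get_state();print(s['t'],s['tcp_pos'],F(s['tcp_pos']),s['orientation'],s['gripper_width'],s['ft_force'])"
```

```text
11.25 [0.58164039 0.00983507 0.07790699] [0.00156048 0.0741123 ] [-3.13859828e+00 -1.96817820e-03 -1.04006488e-01] 0.013772717241298249 [0.15590524 5.46394164 3.83129261]
```

Call:
drive_tool(
  moves=[-0.03, -0.25, 0, 0, 8, -0.05, -0.5, 0, 0, 8, -0.08, -0.75, 0, 0, 8, -0.11, -1.0, 0, 0, 8, -0.13, -1.25, 0, 0, 8, -0.16, -1.5, 0, 0, 8, -0.18, -1.75, 0, 0, 8, -0.21, -2.0, 0, 0, 8],
)

```text
t: 12.05
tcp_pos: [0.5797, -0.0075, 0.0779]
orientation: [-3.135, -0.002, -0.102]
ft_force: [0.0, 10.1, 4.1]
gripper_width: 0.0135
grasp_force: 30.0
```

Call:
drive_tool(
  moves=[-0.02, -0.2, 0, 0, 8, -0.04, -0.4, 0, 0, 8, -0.06, -0.6, 0, 0, 8, -0.08, -0.8, 0, 0, 8, -0.1, -0.95, 0, 0, 8, -0.11, -1.05, 0, 0, 8, -0.11, -1.05, 0, 0, 8, -0.11, -1.05, 0, 0, 8],
)

```text
t: 12.85
tcp_pos: [0.5785, -0.0182, 0.0779]
orientation: [-3.136, -0.002, -0.102]
ft_force: [0.7, 10.9, 4.3]
gripper_width: 0.0141
grasp_force: 30.0
```

```bash
python3 -c "
from h import *
s=r.get_state();print(s['t'],s['tcp_pos'],F(s['tcp_pos']),s['orientation'],s['gripper_width'],s['ft_force'])
c=snap('scene','s5.png',(165,150,265,225),7.5)
snap('top')"
```

```text
12.85 [ 0.57846107 -0.01819804  0.07793701] [0.00134492 0.04589923] [-3.13587853e+00 -1.60509085e-03 -1.02188069e-01] 0.014136875212918698 [ 0.69748413 10.8622326   4.3198587 ]
```

View pics/s5.png

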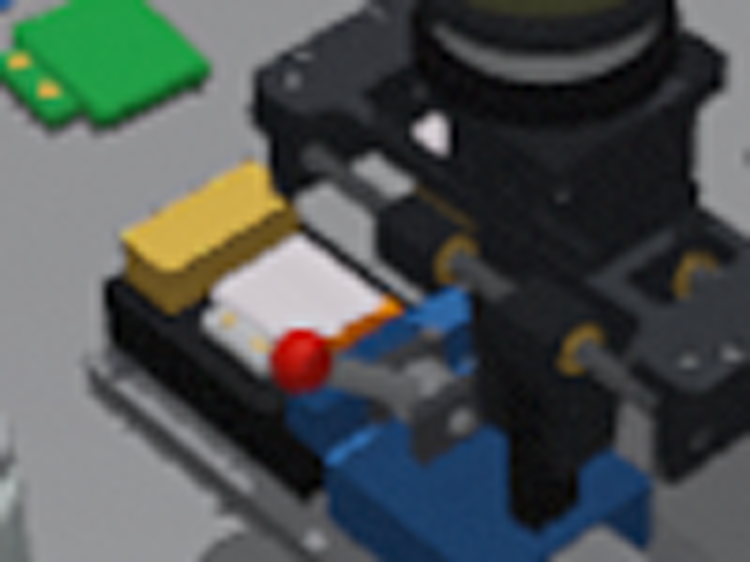

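The picture shows the orange pad at (365,325) touching the can, which is now close to the brass stop. The lever knob is at (300,360), fully over. I'll measure how far is left.

```bash
python3 -c "
from h import *
for n in('scene','top'):
    c=dict(np.load(n+'.npz')); blob(c,(0,170,70),(5,255,255),.105)
c=dict(np.load('scene.npz'))
P=lambda x,y,z:F(pt(c,165+(x+.5)/7.5-.5,150+(y+.5)/7.5-.5,z))
for n,x,y,z in[('anvface',166,270,.063),('anvface',283,196,.063),('can back',398,297,.052),('can back',325,345,.052),('can farcorner',213,285,.052),('canfar',298,234,.052)]: print(n,P(x,y,z).round(4))
# anvil face edge on original top view (t4-era comparison)
c=dict(np.load('top.npz'));f=c['frame']
h=cv2.cvtColor(f,cv2.COLOR_RGB2HSV);m=cv2.inRange(h,(20,90,90),(32,255,255));
n,l,st,ce=cv2.connectedComponentsWithStats(m)
for i in range(1,n):
  if st[i,4]>100:
    p=cv2.minAreaRect(np.argwhere(l==i)[:,::-1].astype('f4'));print([F(pt(c,*q,z=.063)).round(4).tolist() for q in cv2.boxPoints(p)])
"
```

```text
[201 194   8   8  45] [204.6 197.5] [ 0.6219 -0.0781  0.105 ] [ 0.0509 -0.0091]
[273 160   8   9  58] [276.2 164.1] [ 0.6216 -0.0795  0.105 ] [ 0.0507 -0.0105]
anvface [ 0.0287 -0.1046]
anvface [-0.0223 -0.1059]
can back [-0.0251 -0.0522]
can back [ 0.007  -0.0515]
can farcorner [ 0.0152 -0.0981]
canfar [-0.0213 -0.0978]
[[-0.0491, 0.5693], [-0.0206, 0.5676], [-0.027, 0.5193], [-0.0553, 0.5212]]
[[-0.0283, -0.1039], [0.0288, -0.1043], [0.0289, -0.1309], [-0.0281, -0.1302]]
```

Call:
drive_tool(
  moves=[-0.02, -0.15, 0, 0, 8, -0.03, -0.3, 0, 0, 8, -0.05, -0.45, 0, 0, 8, -0.06, -0.58, 0, 0, 8, -0.07, -0.68, 0, 0, 8, -0.07, -0.68, 0, 0, 8, -0.07, -0.68, 0, 0, 8],
)

```text
t: 13.65
tcp_pos: [0.5777, -0.0246, 0.0779]
orientation: [-3.135, -0.001, -0.102]
ft_force: [-0.8, 10.6, 5.7]
gripper_width: 0.014
grasp_force: 30.0
```

```bash
python3 -c "
from h import *
s=r.get_state();print(s['t'],F(s['tcp_pos']),s['gripper_width'],s['ft_force'])
for n in('scene','top'):
    c=snap(n); blob(c,(0,170,70),(5,255,255),.105);print('or'); blob(c,(8,200,120),(18,255,255),.0585)
c=dict(np.load('scene.npz'));cv2.imwrite('pics/x.png',cv2.resize(c['frame'][150:225,165:265,::-1],None,fx=7.5,fy=7.5,interpolation=cv2.INTER_CUBIC))
# profile along fixture y at x=0 at can-top height
for x in (-.015,0.,.008):
  row=[]
  for y in np.arange(-.110,-.036,.0015):
    w=np.r_[O+RF@[x,y],.052]; q=np.linalg.inv(c['T'])@np.r_[w,1]
    u=c['fx']*q[0]/q[2]+c['cx'];v=c['fy']*q[1]/q[2]+c['cy']
    b=cv2.getRectSubPix(c['frame'],(1,1),(float(u),float(v)))[0,0]; row.append('%d:%s'%(round(y*1e4),','.join(map(str,b))))
  print(x,' '.join(row))
"
```

```text
13.65 [0.00128919 0.0394502 ] 0.013996535143861906 [-0.75149967 10.5502732   5.6907119 ]
[200 193   7   7  44] [202.8 196.1] [ 0.6212 -0.0844  0.105 ] [ 0.0508 -0.0154]
or
[279 160   5   9  30] [281.1 164.3] [ 0.6214 -0.0889  0.105 ] [ 0.0515 -0.0199]
or
-0.015 -1100:123,96,37 -1085:105,81,30 -1070:103,79,31 -1055:110,89,47 -1040:125,108,82 -1025:148,135,128 -1010:173,163,162 -995:195,188,191 -980:210,203,209 -965:213,206,212 -950:212,205,211 -935:211,205,210 -920:211,204,209 -905:211,204,209 -890:211,204,209 -875:210,204,209 -860:210,204,209 -845:210,204,209 -830:210,203,209 -815:210,203,208 -800:210,203,208 -785:210,204,209 -770:210,204,209 -755:211,204,209 -740:211,204,209 -725:210,203,208 -710:210,204,209 -695:211,204,209 -680:210,204,209 -665:210,204,209 -650:211,205,210 -635:211,206,212 -620:211,205,212 -605:206,198,204 -590:199,183,186 -575:191,160,152 -560:182,122,85 -545:169,95,53 -530:144,75,50 -515:102,67,73 -500:58,63,92 -485:27,62,103 -470:23,61,104 -455:27,61,101 -440:32,61,98 -425:40,61,91 -410:48,60,79 -395:55,59,67 -380:56,55,58 -365:51,51,54
0.0 -1100:114,90,34 -108
[... 890 characters left out ...]
40,137 -1010:178,170,173 -995:203,197,203 -980:210,204,211 -965:209,203,209 -950:208,202,208 -935:208,201,206 -920:208,201,206 -905:207,200,205 -890:207,201,206 -875:207,201,206 -860:207,201,206 -845:207,202,206 -830:207,202,206 -815:208,202,207 -800:208,202,207 -785:208,202,207 -770:207,202,207 -755:205,201,206 -740:203,192,197 -725:198,169,174 -710:196,151,155 -695:196,133,137 -680:199,98,96 -665:200,60,54 -650:200,17,7 -635:192,32,26 -620:176,35,30 -605:155,25,18 -590:135,27,19 -575:121,26,19 -560:126,32,15 -545:127,49,26 -530:115,63,48 -515:97,73,72 -500:82,86,94 -485:83,89,97 -470:89,93,99 -455:96,97,100 -440:96,96,98 -425:95,95,97 -410:93,93,95 -395:91,92,94 -380:90,91,93 -365:89,90,92
```

The can now meets the stop at the same y across its width, so it is square. The jaw is at about 0.0788, so I'll nudge it 1 mm, unload and release.

Call:
drive_tool(
  moves=[-0.01, -0.05, 0, 0, 8, -0.01, -0.1, 0, 0, 8, -0.01, -0.1, 0, 0, 8, 0, -0.03, 0, 0, 8, 0.01, 0.05, 0, 0, 8, 0.01, 0.05, 0, 0, 8],
)

```text
t: 14.35
tcp_pos: [0.5777, -0.0252, 0.0779]
orientation: [-3.137, -0.001, -0.103]
ft_force: [-1.0, 8.1, 5.9]
gripper_width: 0.0138
grasp_force: 30.0
```

```bash
python3 -c "
from h import *
s=r.get_state();print(s['t'],F(s['tcp_pos']),s['gripper_width'],s['ft_force'])"
```

```text
14.35 [0.0012841  0.03883167] 0.013801630695397244 [-1.0207381   8.09076682  5.87941926]
```

Call:
drive_tool(
  moves=[0.01, 0.06, 0, 0, 8, 0.01, 0.12, 0, 0, 8, 0.01, 0.12, 0, 0, 8, 0.01, 0.12, 0, 0, 20, 0.01, 0.12, 0, 0, 32, 0.01, 0.12, 0, 0, 35, 0.01, 0.12, 0, 0, 35],
)

```text
t: 15.05
tcp_pos: [0.5768, -0.0292, 0.0768]
orientation: [3.14, 0.0, -0.106]
ft_force: [0.6, 1.1, 0.1]
gripper_width: 0.031
grasp_force: 0.0
```

Call:
drive_tool(
  moves=[0, 0, 1, 0, 35, 0, 0, 3, 0, 35, 0, 0, 6, 0, 35, 0, 0, 9, 0, 35, 0, 0, 12, 0, 35, 0, 0, 13, 0, 35, 0, 0, 13, 0, 35],
)

```text
t: 15.75
tcp_pos: [0.5779, -0.0283, 0.2086]
orientation: [-3.141, -0.003, -0.106]
ft_force: [0.4, 0.5, -0.3]
gripper_width: 0.0309
grasp_force: 0.0
```

Call:
drive_tool(
  moves=[-2, 2, 0, 0, 35, -6, 5, 0, 0, 35, -10, 8, 0, 0, 35, -13, 11, 0, 0, 35, -15, 14, 0, 0, 35, -15, 17, 0, 0, 35, -15, 18, 0, 0, 35, -15, 18, 0, 0, 35],
)

```text
t: 16.55
tcp_pos: [0.4267, 0.1529, 0.2061]
orientation: [3.141, 0.001, -0.102]
ft_force: [-0.1, -0.2, -0.5]
gripper_width: 0.0306
grasp_force: 0.0
```

```bash
python3 -c "
from h import *
s=r.get_state();print(s['t'],s['tcp_pos'],s['orientation'],s['ft_force'])
a=[snap(n) for n in('scene','top')]
for c in a: blob(c,(0,170,70),(5,255,255),.105)
im=[cv2.resize(a[0]['frame'][155:225,180:250],None,fx=5.6,fy=5.6,interpolation=cv2.INTER_CUBIC),cv2.resize(a[1]['frame'][155:225,250:320],None,fx=5.6,fy=5.6,interpolation=cv2.INTER_CUBIC)]
cv2.imwrite('pics/y.png',np.hstack(im)[:,:,::-1])"
```

```text
16.55 [0.42674721 0.15289195 0.20609203] [ 3.14103507e+00  1.08000652e-03 -1.02274189e-01] [-0.14910839 -0.19944509 -0.54781406]
[200 193   7   7  43] [202.8 196. ] [ 0.621  -0.0846  0.105 ] [ 0.0507 -0.0156]
[275 160  10   9  63] [279.5 164.4] [ 0.6211 -0.0858  0.105 ] [ 0.0509 -0.0169]
```

View pics/y.png

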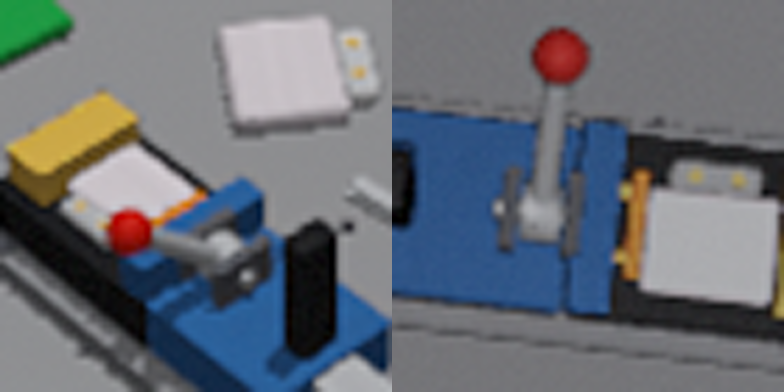

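The left panel shows the can flush to the brass stop, with the knob at (130,232). In the right panel the pad gap is about half its former width (618→628 at row 225), and the can is square. The jaw is about 0.080. Next I'll pinch the knob again, with the measured 2 mm TCP/camera offset included.

Call:
drive_tool(
  moves=[2, -3, 0, 0, 35, 5, -7, 0, 0, 35, 8.5, -11, 0, 0, 35, 12, -15, 0, 0, 35, 15.5, -19, 0, 0, 35, 18.5, -22.5, 0, 0, 35, 19.48, -23.61, 0, 0, 35, 19.48, -23.61, 0, 0, 35],
)

```text
t: 17.45
tcp_pos: [0.6223, -0.0914, 0.2061]
orientation: [3.138, -0.001, -0.114]
ft_force: [-0.8, 0.2, -0.5]
gripper_width: 0.031
grasp_force: 0.0
```

Call:
drive_tool(
  moves=[0, 0, -0.5, 0, 35, 0, 0, -1, 0, 35, 0, 0, -1, 0, 35, 0, 0, -1, 0, 35],
)

```text
t: 17.85
tcp_pos: [0.6211, -0.083, 0.1968]
orientation: [-3.141, 0.001, -0.103]
ft_force: [-0.8, -0.8, -0.2]
gripper_width: 0.031
grasp_force: 0.0
```

```bash
python3 -c "
from h import *
s=r.get_state();print(s['t'],s['tcp_pos'],F(s['tcp_pos']),s['orientation'],O+RF@[.051,-.0142]-s['tcp_pos'][:2])"
```

```text
17.85 [ 0.6211468  -0.08299667  0.19676456] [ 0.05060622 -0.01405674] [-3.14130146e+00  1.09237321e-03 -1.03469849e-01] [ 0.00038028 -0.00018533]
```

Call:
drive_tool(
  moves=[0.03, 0, -1.5, 0, 35, 0.03, 0, -4, 0, 35, 0.03, 0, -6.5, 0, 35, 0.03, 0, -8.5, 0, 35, 0.03, 0, -10, 0, 35, 0.03, 0, -10.9, 0, 35, 0.03, 0, -11.1, 0, 35, 0.03, 0, -11.1, 0, 35],
)

```text
t: 18.65
tcp_pos: [0.6224, -0.0841, 0.0863]
orientation: [3.142, -0.001, -0.105]
ft_force: [0.2, 0.5, -0.9]
gripper_width: 0.0309
grasp_force: 0.0
```

Call:
drive_tool(
  moves=[0, 0, 0, 0, 28, 0, 0, 0, 0, 24, 0, 0, 0, 0, 20, 0, 0, 0, 0, 16, 0, 0, 0, 0, 12, 0, 0, 0, 0, 10, 0, 0, 0, 0, 10, 0, 0, 0, 0, 10],
)

```text
t: 19.45
tcp_pos: [0.623, -0.0846, 0.0864]
orientation: [3.141, -0.002, -0.105]
ft_force: [1.9, -1.6, 2.9]
gripper_width: 0.0174
grasp_force: 29.5
```

```bash
python3 -c "
from h import *
s=r.get_state();print(s['t'],s['tcp_pos'],F(s['tcp_pos']),s['ft_force'],s['gripper_width'])"
```

```text
19.45 [ 0.62300671 -0.08458946  0.08636524] [ 0.05262331 -0.01544529] [ 1.86021127 -1.57824263  2.85066409] 0.0173975968973385
```

Call:
drive_tool(
  moves=[-0.5, 0.05, 0.49, 0, 10, -1.04, 0.11, 0.92, 0, 10, -1.63, 0.17, 1.29, 0, 10, -2.26, 0.24, 1.61, 0, 10, -2.9, 0.31, 1.86, 0, 10, -3.58, 0.38, 2.04, 0, 10, -4.27, 0.45, 2.15, 0, 10, -4.96, 0.52, 2.2, 0, 10],
)

```text
t: 20.25
tcp_pos: [0.571, -0.0787, 0.1072]
orientation: [-3.142, 0.002, -0.105]
ft_force: [3.8, -2.1, -13.0]
gripper_width: 0.0171
grasp_force: 30.8
```

```bash
python3 -c "
from h import *
s=r.get_state();print(s['t'],s['tcp_pos'],F(s['tcp_pos']),s['ft_force'],s['gripper_width'])"
```

```text
20.25 [ 0.57103349 -0.0787083   0.10717602] [ 0.00031783 -0.01505886] [  3.7709815   -2.13804574 -13.00755237] 0.01709449090843257
```

Call:
drive_tool(
  moves=[-0.69, 0.07, -0.1, 0, 10, -1.38, 0.15, -0.22, 0, 10, -2.06, 0.22, -0.38, 0, 10, -2.71, 0.29, -0.61, 0, 10, -3.34, 0.35, -0.91, 0, 10, -3.95, 0.42, -1.26, 0, 10, -4.5, 0.48, -1.68, 0, 10, -5.02, 0.53, -2.15, 0, 10],
)

```text
t: 21.05
tcp_pos: [0.5237, -0.0734, 0.0871]
orientation: [-3.141, -0.004, -0.105]
ft_force: [5.4, -0.9, -1.6]
gripper_width: 0.0171
grasp_force: 29.7
```

Call:
drive_tool(
  moves=[-0.1, 0.01, -0.1, 0, 10, -0.2, 0.02, -0.2, 0, 10, -0.3, 0.03, -0.3, 0, 10, -0.3, 0.03, -0.3, 0, 10, -0.3, 0.03, -0.3, 0, 10],
)

```text
t: 21.55
tcp_pos: [0.5215, -0.0732, 0.0847]
orientation: [-3.141, -0.005, -0.105]
ft_force: [4.8, -0.8, 6.1]
gripper_width: 0.0173
grasp_force: 29.1
```

```bash
python3 -c "
from h import *
s=r.get_state();print(s['t'],s['tcp_pos'],F(s['tcp_pos']),s['ft_force'],s['gripper_width'])"
```

```text
21.55 [ 0.5214505  -0.07319097  0.08467754] [-0.04957233 -0.01478305] [ 4.83649632 -0.84431107  6.05791451] 0.017335748889068404
```

Call:
drive_tool(
  moves=[-0.1, 0.01, -0.1, 0, 10, -0.2, 0.02, -0.2, 0, 10, -0.3, 0.03, -0.3, 0, 10, -0.3, 0.03, -0.3, 0, 10],
)

```text
t: 21.95
tcp_pos: [0.5203, -0.073, 0.0829]
orientation: [-3.141, -0.009, -0.105]
ft_force: [6.4, -0.6, 15.0]
gripper_width: 0.017
grasp_force: 28.4
```

```bash
python3 -c "
from h import *
s=r.get_state();print(s['t'],s['tcp_pos'],F(s['tcp_pos']),s['ft_force'],s['gripper_width'])
for n in('scene','top'): blob(snap(n),(0,150,60),(6,255,255),.105)"
```

```text
21.95 [ 0.52034443 -0.07304058  0.08288763] [-0.05068812 -0.01474974] [ 6.39062761 -0.62663902 14.96169597] 0.016965805723307564
[231 173   6   7  31] [233.6 175.9] [ 0.524  -0.0762  0.105 ] [-0.0467 -0.0175]
```

Call:
drive_tool(
  moves=[0.1, -0.01, 0.15, 0, 10, 0.1, -0.01, 0.15, 0, 10, 0.1, -0.01, 0.15, 0, 20, 0.1, -0.01, 0.15, 0, 30, 0.1, -0.01, 0.15, 0, 38, 0.1, -0.01, 0.15, 0, 38],
)

```text
t: 22.65
tcp_pos: [0.5154, -0.0728, 0.0816]
orientation: [-3.142, 0.004, -0.105]
ft_force: [0.4, 0.9, -0.1]
gripper_width: 0.0335
grasp_force: 0.0
```

Call:
drive_tool(
  moves=[0, 0, 1, 0, 38, 0, 0, 3, 0, 38, 0, 0, 6, 0, 38, 0, 0, 9, 0, 38, 0, 0, 12, 0, 38, 0, 0, 14, 0, 38, 0, 0, 14, 0, 38],
)

```text
t: 23.35
tcp_pos: [0.5185, -0.0734, 0.225]
orientation: [-3.141, -0.005, -0.105]
ft_force: [0.7, -0.4, -0.8]
gripper_width: 0.0337
grasp_force: 0.0
```

Call:
drive_tool(
  moves=[-1, 2, 0, 0, 38, -3, 6, 0, 0, 38, -5, 10, 0, 0, 38, -6, 14, 0, 0, 38, -7, 18, 0, 0, 38, -8, 21, 0, 0, 38, -8, 21, 0, 0, 38, -8, 21, 0, 0, 38],
)

```text
t: 24.15
tcp_pos: [0.4364, 0.1368, 0.2215]
orientation: [3.14, 0.002, -0.103]
ft_force: [-0.0, -0.1, 0.9]
gripper_width: 0.0334
grasp_force: 0.0
```

```bash
cat > v.py <<'E'
from h import *
s=r.get_state();print(s['t'],s['tcp_pos'],s['ft_force'])
z0=.0559+.07*np.cos(.785)
C={n:snap(n) for n in('scene','top')}
for c in C.values(): blob(c,(0,170,70),(5,255,255),.105)
c=C['top']
for x in(-.012,0,.008):
  for y0,y1,z in((-.108,-.092,.052),(-.06,-.036,.0585)):
    row=[]
    for y in np.arange(y0,y1,.001):
      q=np.linalg.inv(c['T'])@np.r_[O+RF@[x,y],z,1];u=(c['fx']*q[0]/q[2]+c['cx'],c['fy']*q[1]/q[2]+c['cy'])
      row.append('%d:%s'%(round(y*1e3),'/'.join(str(v//10) for v in cv2.getRectSubPix(c['frame'],(1,1),u)[0,0])))
    print(x,*row)
E
python3 v.py
```

```text
24.15 [0.43642703 0.13684973 0.22149098] [-0.01482173 -0.080217    0.86820486]
[232 173   7   7  38] [235.1 176.1] [ 0.5223 -0.0732  0.105 ] [-0.0487 -0.0147]
[270 212   9   9  66] [273.9 215.7] [ 0.5217 -0.075   0.105 ] [-0.0492 -0.0165]
-0.012 -108:15/14/7 -107:12/11/6 -106:11/10/7 -105:10/9/9 -104:12/11/12 -103:15/15/15 -102:16/16/16 -101:17/17/17 -100:17/17/17 -99:17/17/17 -98:17/17/17 -97:17/17/17 -96:17/17/17 -95:17/17/17 -94:17/17/17 -93:17/17/17
-0.012 -60:17/17/17 -59:17/17/17 -58:16/16/17 -57:16/16/16 -56:16/14/14 -55:16/13/11 -54:16/12/8 -53:16/12/6 -52:16/12/5 -51:16/11/5 -50:16/12/6 -49:16/13/6 -48:16/13/7 -47:16/13/7 -46:14/12/8 -45:12/11/10 -44:9/9/12 -43:5/8/13 -42:4/8/13 -41:4/8/13 -40:4/8/13 -39:4/8/13 -38:4/8/13 -37:4/8/13
0 -108:15/13/7 -107:12/10/5 -106:9/7/4 -105:10/9/7 -104:13/12/13 -103:15/15/15 -102:16/16/17 -101:17/17/17 -100:17/17/17 -99:17/17/17 -98:17/17/17 -97:17/17/17 -96:17/17/17 -95:17/17/17 -94:17/17/17 -93:17/17/17
0 -60:17/17/17 -59:17/17/17 -58:17/17/18 -57:16/15/16 -56:15/13/13 -55:15/12/10 -54:15/10/6 -53:16/11/5 -52:17/12/5 -51:16/11/5 -50:13/9/4 -49:10/7/3 -48:6/4/3 -47:3/3/3 -46:3/4/5 -45:3/5/8 -44:3/6/10 -43:4/7/12 -42:4/8/13 -41:4/8/13 -40:4/8/13 -39:4/8/13 -38:4/8/13 -37:4/8/13
0.008 -108:14/13/7 -107:12/11/6 -106:9/8/5 -105:6/5/5 -104:11/10/10 -103:15/15/15 -102:16/16/16 -101:17/17/17 -100:17/17/17 -99:17/17/17 -98:17/17/17 -97:17/17/17 -96:17/17/17 -95:17/17/17 -94:17/17/17 -93:17/17/17
0.008 -60:17/17/17 -59:17/17/17 -58:17/17/17 -57:16/16/17 -56:16/15/14 -55:16/14/12 -54:16/13/9 -53:17/12/5 -52:17/12/5 -51:17/11/5 -50:15/10/5 -49:13/9/4 -48:10/7/4 -47:7/6/4 -46:6/6/6 -45:6/7/9 -44:5/7/11 -43:4/8/13 -42:4/8/13 -41:4/8/13 -40:4/8/13 -39:4/8/13 -38:4/8/13 -37:4/8/13
```

```bash
python3 -c "
from bench import r
print(r.job_done())"
```

```text
the job is handed in; nothing more can be done
None
```

I handed the job in: by my last measurements the can is square against the brass stop, the pad gap is about half closed, the lever is back at its locked position, and the arm is clear, with no contact with the jar, vial or tweezers seen; no pass/fail verdict came back.

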